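# Clamp a specimen mount and hold the guarded lever

### The job

Gently lift the green specimen mount off the mat (it chips: grip it with no more than about 40 N, and do not drop it or press it down hard) and stand it upright in the empty nest of the clamp, between the steel V-block and the white pad, then let go of it. Then flip the red safety catch over sideways, as far as it goes, away from the nest, and after that pull the lever with the orange grip all the way towards the robot so that the pad presses the mount into the V-block. Finish while still holding the lever there, because it springs back if let go; leave the other things on the table where they are.

Things in the scene. Friction and masses are not known exactly. Their poses are not given: they have to be found in the camera images.
- green_mount_mid (a point): Centre (half-way up) of the green specimen mount: an upright resin cylinder, 40 mm in diameter and 32 mm tall, 50 to 105 g, with a round steel-coloured core on its top; z is its axis. It starts on a blue mat 3 mm thick, in one of three places; the same-sized black and white mounts stand in the other two, at least 80 mm away between centres.
- nest (a point): Point on the nest floor under the centre of a seated mount. Axes are the clamp's: x away from the robot, lever on the -y side, z up; it is fixed, turned up to 0.25 rad about z. Flat floor 30 mm above the table. The V-block on the -x side is 12 mm tall, 46 mm wide. The pad leaves 12 mm of play along x: set the mount down about 6 mm to +x of this point. Sides +y and -y are open for fingers.
- pad: White pressure pad, 8 x 26 x 18 mm, its top 19 mm above the nest floor; origin at the lower edge of its pressing face, 32 mm to +x of point nest with the lever at rest. The lever drives it to -x, 24 mm per rad; sprung: about 3 N on a seated mount at first touch (lever 0.5 rad), about 12 N with the lever fully pulled.
- catch (a joint): Red safety catch, rad: 0 stands upright and blocks the lever, 1.25 is fully flipped over sideways (stop), lying out towards -y of the nest frame. It starts between 0 and 0.15, turns about an axis along x of the nest frame, needs about 1 N at the paddle and stays where it is left.
- paddle (a point): Middle of the thickness of the catch's red thumb paddle, 55 mm from the catch's hinge axis (along x of the nest frame, 30 mm above the table, in the lever's plane). The paddle is a plate 22 mm (x) by 8 mm (y), its top 98 mm above the table when upright. Its axes turn with the catch. Push it from its +y side to -y of the nest frame; below lies only the base plate, 18 mm above the table.
- lever (a joint): Guarded lever, rad: 0 is at rest (leaning 0.35 rad away from the robot), 0.75 is fully pulled (stop; leaning 0.40 rad towards the robot). A spring returns it to 0. With the catch upright it is blocked after less than 0.1 rad. Pulling takes about 2 N at first to 6 N at the end, at the grip.
- lever_grip (a point): Centre of the lever's orange grip, an upright cylinder along the rod, 28 mm in diameter and 44 mm long, its centre 150 mm from the lever's hinge axis (along y of the nest frame, 45 mm above the table), on a rod 10 mm thick. The centre is 186 mm above the table at rest and swings about 110 mm to -x of the nest frame as it is pulled. Its z axis lies along the rod.
- lever_hinge (a point): Point on the lever's hinge axis, 45 mm above the table. At joint value q the grip's centre lies 150*sin(0.35-q) mm along x of the nest frame and 150*cos(0.35-q) mm above this point.
- black_mount_mid (a point): Bystander: black specimen mount, same size as the green one; its centre, half-way up.
- white_mount_mid (a point): Bystander: white specimen mount, same size as the green one; its centre, half-way up.
- suspension: Bystander: white bottle with a blue cap, 60 mm across, 160 mm tall; origin at the centre of its underside.
- jar: Bystander: low amber jar, 64 mm across, 80 mm tall; origin at the centre of its underside.
- beaker: Bystander: glass beaker, 70 mm across, 90 mm tall; origin at the centre of its underside.
- screwdriver: Bystander: screwdriver lying flat; origin at the centre of its underside.
- slide_tray: Bystander: grey divided tray, 100 x 140 x 30 mm; origin at the centre of its underside.
There are look-alikes about, which are no part of the job. What is meant by the part that bears green_mount_mid is not pink, and is the larger of those in its own colour.

How it is judged:
On the way, in this order (a step that is already met when the one before it is completed fails the run):
1. the green mount stands upright in the nest between V-block and pad, let go, at rest, with the catch still guarding and the lever not pulled (x of green_mount_mid in the frame of nest between -0.004 and 0.015 m and y of green_mount_mid in the frame of nest between -0.012 and 0.012 m and z of green_mount_mid in the frame of nest between 0.013 and 0.019 m and angle between green_mount_mid's own z axis and vertical below 0.1 rad and contact force between each of the fingers, the arm and green_mount below 0.2 N and linear speed of green_mount below 0.02 m/s and value of joint catch below 0.5 rad and value of joint lever below 0.2 rad), for 0.2 s.
2. the catch is flipped over while the lever is still at rest (value of joint catch above 1 rad and value of joint lever below 0.2 rad), for 0.1 s.
3. the lever is pulled and the pad presses the mount into the V-block (value of joint lever above 0.6 rad and contact force between pad and green_mount above 5 N), for 0.3 s.
At the end, for the whole second after the job is handed in: The robot holds the lever pulled (over 0.6 rad of 0.75) with more than 1 N on it, the catch is flipped (over 1.0 rad of 1.25), the pad presses the mount with more than 5 N, and the mount stands upright on the nest floor within 4 mm of its seat, not touched by the robot (all of step 3 and value of joint catch above 1 rad and contact force between any of the fingers, the arm and lever above 1 N and y of green_mount_mid in the frame of nest between -0.004 and 0.004 m and x of green_mount_mid in the frame of nest between -0.004 and 0.004 m and z of green_mount_mid in the frame of nest between 0.013 and 0.019 m and angle between green_mount_mid's own z axis and vertical below 0.1 rad and contact force between each of the fingers, the arm and green_mount below 0.2 N); the arm keeps its last pose, push and grip.
It fails at once if the green mount gripped with over 55 N (110 N summed over both fingers) or struck as hard (contact force between any of the fingers, the arm and green_mount above 110 N).
It fails at once if the green mount pressed or knocked onto the clamp, mat or table with more than 60 N (contact force between any of clamp, mat, table and green_mount above 60 N).
It fails at once if the green mount dropped: falling free more than about 12 mm above the nest floor (contact force between the fingers and green_mount below 0.1 N and height (world z) of green_mount_mid above 0.058 m and linear speed of green_mount above 0.3 m/s).
It fails at once if the lever forced past the guarding catch (value of joint lever above 0.3 rad and value of joint catch below 0.3 rad).
It fails at once if another mount, the bottle, jar, beaker, screwdriver or tray moved by more than 20 mm (distance of any of black_mount_mid, white_mount_mid, suspension, jar, beaker, screwdriver, slide_tray from where it was at the start of the episode above 0.02 m).
It also fails if it takes over 58 s, if anything falls off the work surface, if the arm or the gripper's body presses on something with over 40 N, if the wrist force passes 120 N, or if a joint passes its speed limit or range.

### The arm

A 7-joint arm with a two-finger parallel gripper is mounted at the origin on the work surface. World frame = base frame: x ahead of the robot, y to its left, z up, the work surface at z = 0. Lengths are in m, angles in rad, forces in N, time in s.
With the tool pointing down it reaches from about 0.4 to 0.85 m from the base axis. Payload 10.4 kg.
Tool frame: the origin (TCP) lies midway between the tips of the shut fingers; the grasp point (between the pads) lies 19 mm behind it; z points along the fingers, y is the line along which they close (so a half turn about z gives the same grasp; the last joint's range is limited). The gripper opens to 87 mm and grips with 3 to 60 N. Pads are 19 mm wide; open, the fingers measure 117 mm over their backs; the gripper's body (75 mm by 190 mm) begins 51 mm behind the grasp point.
Start: joints at [-1.368, 0.332, -0.065, 1.46, 0.022, 1.35, -0.088], TCP at [0.14, 0.609, 0.197] pointing down, gripper open.
Joint ranges: [-2.6, 2.6], [-0.5, 2.12], [-1.47, 1.34], [0.16, 2.42], [-1.27, 4.41], [0.06, 2.06], [-2.6, 2.6]. Speed limits (rad/s): [2.22, 2.22, 2.79, 2.79, 3.14, 3.14, 3.14].

### API

Orientations are given as a unit quaternion [x, y, z, w].
In Python, from bench import sensors, eyes, order gives the robot as it stands.
- The arm moves only by the tool arm_command, never from a script. Its argument "steps" is a list of rows, each an object with "rot": the turn, a rotation vector about the world's x, y, z in degrees, a list of three; "slide": the shift along the world's x, y, z in m, a list of three; "grip": the opening, from 0 (shut) to 1 (fully open). A call has exactly 8 rows; each row shifts and turns the commanded pose from where the row before left it; what a row does not reach is not made up. A row lasts 1/8 s, in which the tool goes at most 62.5 mm and 10.7 degrees, less where a joint would pass 70% of its speed; a pose out of reach is approached as far as the arm can. A call with a gripper value outside its range is refused whole. The fingers move at their own pace and stop on an object; "newtons" is the grip in N (left out, the last holds). Time passes only in rows, so rows that do not move let the fingers close, or fill a call up. It gives the time, the measured TCP pose, the force, the opening and the grip force at its end, in the units of the state.
- sensors.read_state(): the state, without advancing time (a new reading comes with each control period).
- eyes.camera(name): name is "scene" or "side" or "wrist"; returns a dict with "pixels" (480x640x3 uint8, red, green, blue), "intrinsics" (3x3 intrinsics, pixels), "pose" (4x4, takes a point from camera to world coordinates). Camera axes: x right, y down, z forward; pixel columns grow to the right and rows downward; lengths in m; the calibration is good to about 2 mm. A picture is of the moment at which its call begins. There is no depth.
- order.close_job(): hands the job in; it is judged then, once.
Trained networks look in a picture, given as the dict that the camera call returned (one of the last four; its "shot" number tells which), for a name from the list of things; names that differ only in an ending like _2 or _b are one class to them, and where a whole thing is asked for, a point or a joint stands for the part that bears it (a point fixed in the world has none). Each returns a list of dicts, best first, with "conf" (0 to 1); they miss things now and then, are a little off and sometimes report something else, mostly with a low value. They report only what shows in the picture. A call takes as long as a camera call. They do not tell look-alikes from the thing itself.
- eyes.look_for(name, picture): "bbox" ([left, top, right, bottom] in pixels, round what is visible of it).
The state is a dict: "time": time; "joint_positions": joint angles; "joint_vel": joint speeds; "joint_torque": joint torques, N m; "ee_pos": TCP position; "eef_rot": TCP orientation; "ft_force": force on the tool from outside, world axes, zero at the start; "torque": the same for the moment, N m; "width": finger opening in m; "grip_force": force on a finger pad.
Only numpy, scipy, OpenCV 4.12 (cv2) and the standard library are available. Lean on these libraries where they do the work, as an engineer would, in place of code of your own. Each camera call takes 0.05 s, during which the arm holds its last target. There are 200 camera calls.

## Working session

There is one attempt and no reset: what is moved stays moved. The work goes in short steps, Python scripts to look and compute and a tool call to move; the robot and the scene stay as the last step left them, time stands still between calls to the robot, and variables do not carry over. Pictures are saved under pics/ and viewed, at most 10 in all, crops included, and the job is handed in when it is done.

Besides the shell and the picture viewer there is one more tool, called as a command line: name --argument value ..., lists and objects as JSON in quotes. arm_command: Moves the arm, as the interface text tells. Its arguments: {"type":"object","properties":{"steps":{"type":"array","items":{"type":"object","properties":{"rot":{"type":"array","items":{"type":"number"}},"slide":{"type":"array","items":{"type":"number"}},"grip":{"type":"number"}}}},"newtons":{"type":"number"}},"required":["steps"]}

```bash
mkdir -p pics; cat > h.py <<'E'
import numpy as np, cv2
from bench import sensors, eyes, order
def ray(c,u,v):
    K=np.array(c["intrinsics"]);T=np.array(c["pose"])
    d=T[:3,:3]@np.linalg.solve(K,[u,v,1.]);return T[:3,3],d/np.linalg.norm(d)
def onz(c,u,v,z):
    o,d=ray(c,u,v);return o+d*(z-o[2])/d[2]
def proj(c,p):
    K=np.array(c["intrinsics"]);T=np.array(c["pose"])
    q=K@(T[:3,:3].T@(np.array(p)-T[:3,3]));return q[:2]/q[2]
def tri(rs):
    A=0;b=0
    for o,d in rs:
        M=np.eye(3)-np.outer(d,d);A=A+M;b=b+M@o
    return np.linalg.solve(A,b)
def save(c,n,box=None,s=1):
    im=c["pixels"][...,::-1]
    if box: im=im[box[1]:box[3],box[0]:box[2]]
    cv2.imwrite("pics/"+n,cv2.resize(im,None,fx=s,fy=s,interpolation=cv2.INTER_CUBIC))
E
python3 - <<'E'
from h import *
for n in["scene","side"]:
    c=eyes.camera(n);save(c,n+"1.png");print(n,np.round(c["pose"],3).tolist(),np.round(c["intrinsics"],1).tolist())
    for o in["green_mount_mid","black_mount_mid","white_mount_mid","pad","catch","lever_grip","paddle","lever","suspension","jar","beaker","slide_tray","screwdriver"]:
        print(o,[(np.round(r["bbox"]).tolist(),round(r["conf"],2)) for r in eyes.look_for(o,c)[:4]])
print(sensors.read_state())
E
```

```text
scene [[0.256, 0.736, -0.627, 1.351], [0.967, -0.19, 0.172, -0.281], [0.008, -0.65, -0.76, 1.156], [0.0, 0.0, 0.0, 1.0]] [[599.6, 0.0, 323.8], [0.0, 599.6, 251.3], [0.0, 0.0, 1.0]]
green_mount_mid [([422.0, 220.0, 439.0, 238.0], 0.8), ([388.0, 192.0, 402.0, 208.0], 0.79), ([382.0, 224.0, 394.0, 235.0], 0.63)]
black_mount_mid [([473.0, 232.0, 493.0, 255.0], 0.79), ([266.0, 258.0, 396.0, 366.0], 0.53)]
white_mount_mid [([447.0, 255.0, 466.0, 276.0], 0.75)]
pad [([502.0, 290.0, 536.0, 333.0], 0.46)]
catch [([292.0, 269.0, 308.0, 304.0], 0.66), ([500.0, 290.0, 535.0, 336.0], 0.43)]
lever_grip [([300.0, 279.0, 327.0, 316.0], 0.95)]
paddle [([288.0, 271.0, 311.0, 308.0], 0.83)]
lever [([302.0, 281.0, 326.0, 315.0], 0.8)]
suspension [([504.0, 292.0, 537.0, 333.0], 0.55), ([301.0, 281.0, 326.0, 313.0], 0.27), ([111.0, 316.0, 197.0, 334.0], 0.21)]
jar [([450.0, 309.0, 484.0, 352.0], 0.89), ([142.0, 355.0, 214.0, 405.0], 0.61)]
beaker [([145.0, 247.0, 180.0, 288.0], 0.57), ([475.0, 232.0, 493.0, 254.0], 0.34)]
slide_tray [([142.0, 359.0, 212.0, 406.0], 0.85)]
screwdriver [([111.0, 316.0, 197.0
[... 1080 characters left out ...]
oint_positions': array([-1.36756287,  0.33223735, -0.06468699,  1.46014549,  0.02161179,
        1.3498932 , -0.08851405]), 'joint_vel': array([-0.00054732, -0.00069225,  0.0007482 , -0.00017771, -0.00310063,
        0.00065241, -0.00098107]), 'joint_torque': array([ 2.95755740e-05, -6.23033810e+01,  2.46136909e-02, -3.90117717e+01,
       -6.11730362e-02,  3.15138604e-02,  1.66375082e-05]), 'ee_pos': array([0.1399446 , 0.60913382, 0.19683042]), 'eef_rot': array([1.12686649e-01, 9.93630575e-01, 5.74696502e-06, 8.98209189e-07]), 'ft_force': array([-0.57503585, -0.13560817, -0.14545309]), 'torque': array([-0.02412153, -0.00781638,  0.00173074]), 'grip_force': 0.0, 'width': 0.08731697712776255}
```

View pics/scene1.png

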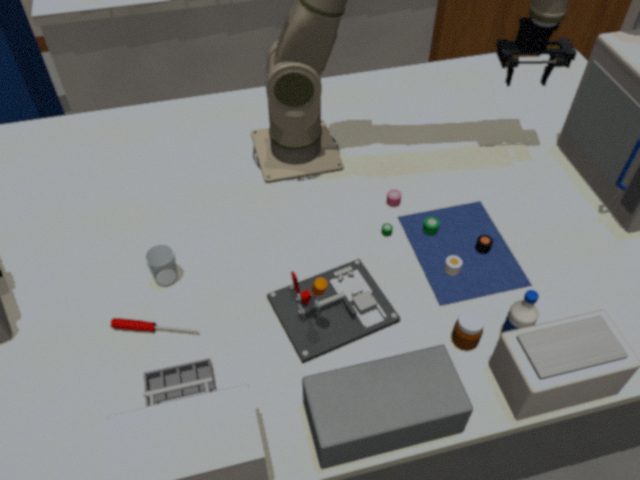

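View pics/side1.png

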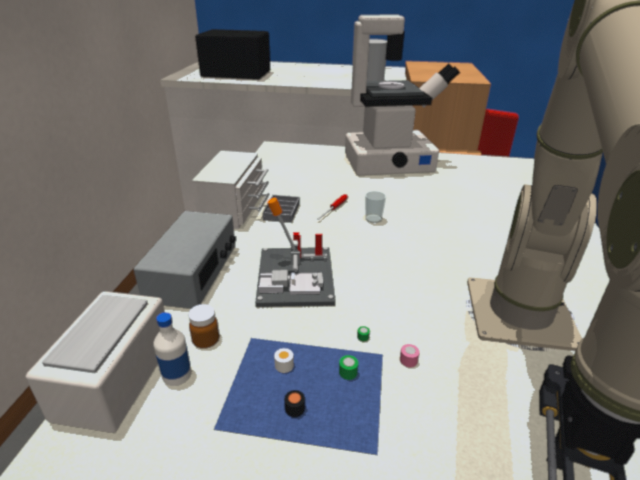

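Green candidates in the scene view: (431,226) is on the mat and the larger one, so it is the mount. (387,229) is small, green and off the mat. (394,198) is pink. I'll confirm with a crop and also enlarge the clamp.

```bash
python3 - <<'E'
from h import *
a=eyes.camera("scene");b=eyes.camera("side")
A=lambda c,x,s:cv2.resize(c["pixels"][x[1]:x[3],x[0]:x[2],::-1],s,interpolation=cv2.INTER_CUBIC)
cv2.imwrite("pics/crop2.png",np.vstack([np.hstack([A(a,[260,250,410,362],(400,300)),A(b,[245,190,345,310],(250,300)),]),
 np.hstack([A(a,[370,180,510,290],(382,300)),A(b,[260,310,430,430],(268,300))])]))
g=lambda bb:((bb[0]+bb[2])/2,(bb[1]+bb[3])/2)
for n,p,q in [("green",[422,220,439,238],[342,353,358,376]),("green s",[382,224,394,235],[357,326,371,344]),("black",[473,232,493,255],[283,391,307,418]),("white",[447,255,466,276],[274,352,293,373]),
 ("grip",[300,279,327,292],[268,198,281,216])]:
    print(n,tri([ray(a,*g(p)),ray(b,*g(q))]).round(4),onz(a,*g(p),.019).round(4),onz(b,*g(q),.019).round(4))
for u,v in [(268,298),(359,262),(398,318),(305,355)]:print("plate",onz(a,u,v,.018).round(4))
for u,v in [(262,248),(331,249),(334,302),(256,303)]:print("plateS",onz(b,u,v,.018).round(4))
E
```

```text
green [0.4009 0.2624 0.0173] [0.4083 0.2632 0.019 ] [0.3967 0.2593 0.019 ]
green s [0.3749 0.1591 0.0109] [0.3826 0.1562 0.019 ] [0.3743 0.167  0.019 ]
black [0.4887 0.3746 0.0181] [0.4883 0.3737 0.019 ] [0.4894 0.3762 0.019 ]
white [0.536  0.2793 0.0189] [0.5383 0.2802 0.019 ] [0.5344 0.2776 0.019 ]
grip [ 0.6372 -0.1023  0.1834] [ 0.5101 -0.0742  0.019 ] [ 0.7225 -0.4008  0.019 ]
plate [ 0.5182 -0.1861  0.018 ]
plate [0.4671 0.0522 0.018 ]
plate [0.6479 0.0898 0.018 ]
plate [ 0.6886 -0.1385  0.018 ]
plateS [ 0.6963 -0.1441  0.018 ]
plateS [ 0.4963 -0.1747  0.018 ]
plateS [0.4561 0.063  0.018 ]
plateS [0.6446 0.1002 0.018 ]
```

View pics/crop2.png

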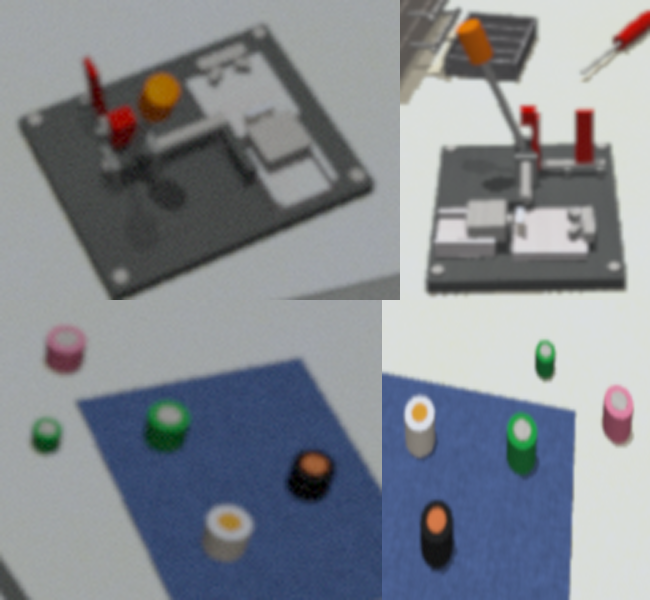

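Crop: the large green mount on the mat sits at crop (167,425), clearly bigger than the small green one at (46,433), so it is confirmed. Two red items stand by the lever: scene (296,282) and (306,297), side (319,244) and (297,242). I'll triangulate them and fit the clamp frame.

```bash
python3 - <<'E'
from h import *
a=eyes.camera("scene");b=eyes.camera("side")
P=lambda p,q:tri([ray(a,*p),ray(b,*q)]).round(4)
S=lambda x,y:(260+x*.375,250+y*.3733)
D=lambda x,y:(245+(x-400)*.4,190+y*.4)
print("redA mid",P(S(95,87),D(585,136)))
print("redA top",P(S(88,61),D(585,110)))
print("redB mid",P(S(122,125),D(531,125)))
print("redB alt",P(S(122,112),D(530,108)))
print("grip",P(S(160,97),D(474,42)))
print("grip top",P(S(160,80),D(468,22)))
for n,s,d in[("c1",(20,122),(445,148)),("c2",(266,27),(612,148)),("c3",(374,185),(625,287)),("c4",(113,296),(428,290))]:print(n,P(S(*s),D(*d)))
# white nest floor plate and pad corners in scene
for n,(x,y),z in[("floorL",(188,82),.03),("floorTopR",(262,52),.03),("R",(335,182),.03),("bot",(285,207),.03)]:print(n,onz(a,*S(x,y),z).round(4))
print("holes",[P(S(*s),D(*d)) for s,d in [((262,33),(607,153)),((357,173),(614,266)),((121,274),(437,268)),((35,118),(452,150))]])
E
```

```text
redA mid [ 0.5242 -0.1202  0.0643]
redA top [ 0.5234 -0.1238  0.0975]
redB mid [ 0.5819 -0.1093  0.08  ]
redB alt [ 0.5834 -0.1098  0.1009]
grip [ 0.6385 -0.0923  0.1859]
grip top [ 0.6425 -0.0923  0.2098]
c1 [ 0.6303 -0.1527  0.0716]
c2 [0.5027 0.0175 0.118 ]
c3 [ 0.5273  0.0864 -0.0336]
c4 [ 0.6662 -0.1032 -0.1268]
floorL [ 0.5142 -0.0336  0.03  ]
floorTopR [0.4981 0.0401 0.03  ]
R [0.6482 0.0589 0.03  ]
bot [0.6614 0.0103 0.03  ]
holes [array([0.5059, 0.0146, 0.1115]), array([ 0.5324,  0.0719, -0.0148]), array([ 0.6586, -0.0994, -0.0943]), array([ 0.6238, -0.1431,  0.0714])]
```

Red A (0.524,-0.120, top 0.098) matches the paddle height. Red B, next to the rod, looks like the catch's blocking finger. The clamp yaw is about 0.195. Moving over the green mount with the tool y axis along nest y.

arm_command --steps '[{"slide": [0.033,-0.0435,0],"rot": [0,0,3],"grip": 1},{"slide": [0.033,-0.0435,0],"rot": [0,0,3],"grip": 1},{"slide": [0.033,-0.0435,0],"rot": [0,0,3],"grip": 1},{"slide": [0.033,-0.0435,0],"rot": [0,0,3],"grip": 1},{"slide": [0.033,-0.0435,0],"rot": [0,0,3],"grip": 1},{"slide": [0.033,-0.0435,-0.01],"rot": [0,0,3],"grip": 1},{"slide": [0.032,-0.043,-0.01],"rot": [0,0,3],"grip": 1},{"slide": [0.032,-0.043,-0.01],"rot": [0,0,3],"grip": 1}]' --newtons 20

```text
time: 2.6
ee_pos: [0.4028, 0.2607, 0.1669]
eef_rot: [-0.097, 0.995, 0.0, 0.0]
ft_force: [1.0, 1.2, -0.6]
width: 0.0871
grip_force: 0.0
```

```bash
python3 - <<'E'
from h import *
s=sensors.read_state();print(s["ee_pos"],s["eef_rot"],s["joint_positions"].round(2))
c=eyes.camera("wrist");save(c,"w3.png");print(np.round(c["pose"],3).tolist(),np.array(c["intrinsics"]).round(1).tolist())
for o in["green_mount_mid"]:
  for r in eyes.look_for(o,c):
    bb=r["bbox"];print(r, onz(c,(bb[0]+bb[2])/2,(bb[1]+bb[3])/2,.019).round(4))
im=cv2.cvtColor(c["pixels"],cv2.COLOR_RGB2HSV)
m=cv2.inRange(im,(50,90,40),(85,255,255));n,l,st,ce=cv2.connectedComponentsWithStats(m)
for i in range(1,n):
  if st[i,4]>150: print(st[i],ce[i])
E
```

```text
[0.4028346  0.26069947 0.16690174] [-9.72676459e-02  9.95258146e-01  3.65254140e-04  3.08259469e-04] [-0.88  0.02  0.22  1.89 -0.01  1.23  1.1 ]
[[-0.194, 0.942, 0.274, 0.327], [0.981, 0.186, 0.054, 0.246], [0.0, 0.279, -0.96, 0.355], [0.0, 0.0, 0.0, 1.0]] [[353.4, 0.0, 318.6], [0.0, 353.4, 239.6], [0.0, 0.0, 1.0]]
{'bbox': [195.8, 155.8, 233.4, 188.4], 'conf': 0.81} [0.3769 0.1569 0.019 ]
{'bbox': [261.1, 36.4, 311.4, 93.5], 'conf': 0.76} [0.2737 0.2074 0.019 ]
{'bbox': [301.7, 197.3, 344.6, 240.0], 'conf': 0.59} [0.401  0.2655 0.019 ]
[196 156  31  31 478] [211.5083682 170.5209205]
[ 304  195   42   46 1092] [324.10989011 216.78846154]
```

arm_command --steps '[{"slide": [-0.002,0.004,-0.03],"grip": 1},{"slide": [0,0,-0.04],"grip": 1},{"slide": [0,0,-0.04],"grip": 1},{"slide": [0,0,-0.03],"grip": 1},{"slide": [0,0,-0.014],"grip": 1},{"slide": [0,0,-0.004],"grip": 1},{"slide": [0,0,0],"grip": 0.35},{"slide": [0,0,0],"grip": 0.35}]'

```text
schema error: expected keys rot, slide, grip
```

arm_command --steps '[{"grip": 0.35},{"grip": 0.35},{"grip": 0.35},{"grip": 0.35},{"grip": 0.35},{"grip": 0.35},{"grip": 0.35},{"grip": 0.35}]'

```text
schema error: expected keys rot, slide, grip
```

arm_command --steps '[{"slide": [-0.002,0.004,-0.03],"rot": [0,0,0],"grip": 1},{"slide": [0,0,-0.04],"rot": [0,0,0],"grip": 1},{"slide": [0,0,-0.04],"rot": [0,0,0],"grip": 1},{"slide": [0,0,-0.03],"rot": [0,0,0],"grip": 1},{"slide": [0,0,-0.014],"rot": [0,0,0],"grip": 1},{"slide": [0,0,-0.004],"rot": [0,0,0],"grip": 1},{"slide": [0,0,0],"rot": [0,0,0],"grip": 0.5},{"slide": [0,0,0],"rot": [0,0,0],"grip": 0.5}]'

```text
time: 3.7
ee_pos: [0.4005, 0.2667, 0.0099]
eef_rot: [-0.096, 0.995, 0.001, 0.001]
ft_force: [1.4, 0.5, 0.2]
width: 0.0744
grip_force: 0.0
```

arm_command --steps '[{"slide": [0,0,0],"rot": [0,0,0],"grip": 0.4},{"slide": [0,0,0],"rot": [0,0,0],"grip": 0.4},{"slide": [0,0,0],"rot": [0,0,0],"grip": 0.35},{"slide": [0,0,0],"rot": [0,0,0],"grip": 0.35},{"slide": [0,0,0],"rot": [0,0,0],"grip": 0.35},{"slide": [0,0,0],"rot": [0,0,0],"grip": 0.35},{"slide": [0,0,0],"rot": [0,0,0],"grip": 0.35},{"slide": [0,0,0],"rot": [0,0,0],"grip": 0.35}]'

```text
time: 4.7
ee_pos: [0.4006, 0.2664, 0.0097]
eef_rot: [-0.096, 0.995, 0.0, 0.0]
ft_force: [-2.3, -1.9, 9.1]
width: 0.0306
grip_force: 4.6
```

```bash
python3 - <<'E'
from h import *
s=sensors.read_state();print(s["width"],s["grip_force"],s["ft_force"])
c=eyes.camera("wrist");b=eyes.camera("side");a=eyes.camera("scene")
w=cv2.resize(c["pixels"][...,::-1],(480,360))
s2=cv2.resize(b["pixels"][300:440,240:440,::-1],(480,336))[:240]
s3=cv2.resize(a["pixels"][170:290,360:520,::-1],(320,240))
cv2.imwrite("pics/g4.png",np.vstack([np.hstack([w,np.zeros((360,320,3),np.uint8)]),np.hstack([s2,s3])]))
E
```

```text
0.030614075042218847 4.5817239582538605 [-2.33207275 -1.89064691  9.10061749]
```

View pics/g4.png

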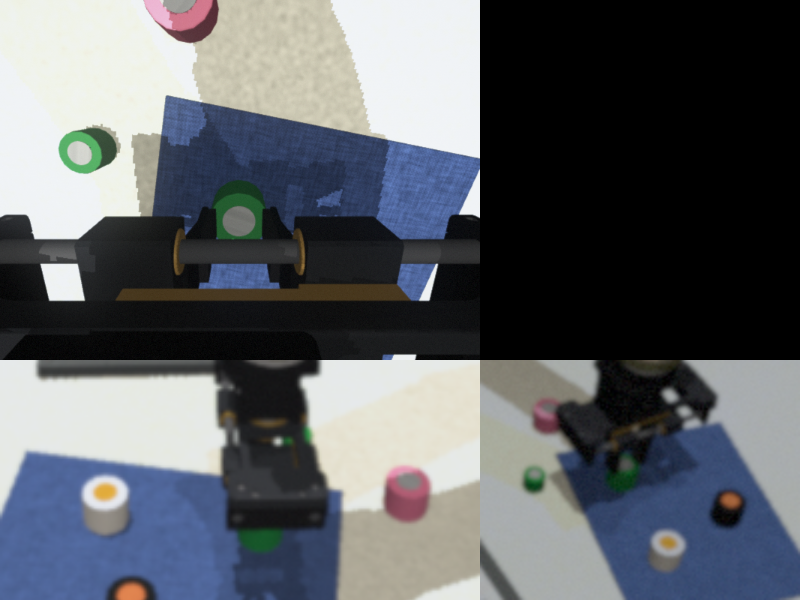

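```bash
python3 - <<'E'
from h import *
c=eyes.camera("wrist");s=sensors.read_state()
T=np.array(c["pose"]);print(T.round(3).tolist(),s["ee_pos"])
for z in (.035,.04,.045): print(z,onz(c,239*4/3,220*4/3,z).round(4))
for p in[(.40,.2645,.035),(.4006,.2664,.035)]:print(proj(c,p)*.75)
print("grasp pt",proj(c,s["ee_pos"]+[0,0,.019])*.75)
R=c["pixels"];im=cv2.cvtColor(R,cv2.COLOR_RGB2HSV)
m=cv2.inRange(im,(50,90,20),(85,255,255));m[:, :240]=0;m[:,400:]=0
ys,xs=np.nonzero(m);print("green",xs.min(),xs.max(),ys.min(),ys.max())
save(c,"w5.png",[240,210,400,350],4)
E
```

```text
[[-0.192, 0.942, 0.275, 0.324], [0.981, 0.184, 0.054, 0.252], [0.0, 0.28, -0.96, 0.198], [0.0, 0.0, 0.0, 1.0]] [0.40057675 0.26642493 0.00973595]
0.035 [0.3985 0.2667 0.035 ]
0.04 [0.3962 0.2662 0.04  ]
0.045 [0.394  0.2658 0.045 ]
[235.40184477 221.43947561]
[238.01527431 222.74079472]
grasp pt [238.08531159 218.78144866]
green 282 354 240 319
```

View pics/w5.png

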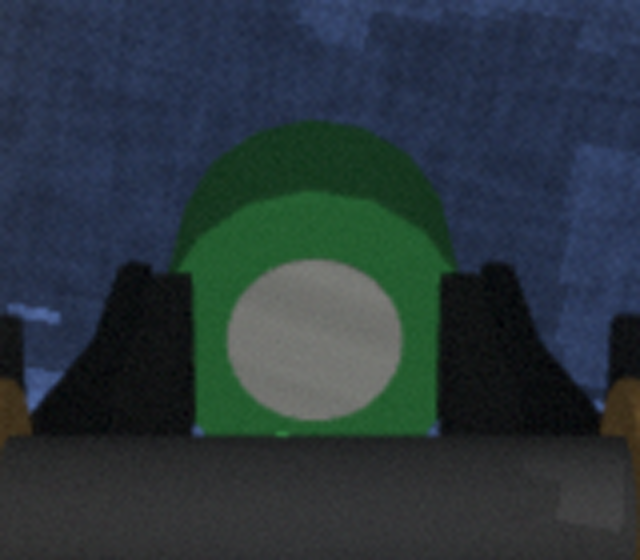

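The mount is centred between the pads. The opening sits exactly at the commanded 0.35, so I'll close further to see whether the grip is real.

arm_command --steps '[{"slide": [0,0,0],"rot": [0,0,0],"grip": 0.3},{"slide": [0,0,0],"rot": [0,0,0],"grip": 0.3},{"slide": [0,0,0],"rot": [0,0,0],"grip": 0.25},{"slide": [0,0,0],"rot": [0,0,0],"grip": 0.25},{"slide": [0,0,0],"rot": [0,0,0],"grip": 0.2},{"slide": [0,0,0],"rot": [0,0,0],"grip": 0.2},{"slide": [0,0,0],"rot": [0,0,0],"grip": 0.2},{"slide": [0,0,0],"rot": [0,0,0],"grip": 0.2}]'

```text
time: 5.9
ee_pos: [0.4009, 0.2665, 0.0097]
eef_rot: [-0.096, 0.995, 0.0, 0.001]
ft_force: [-0.0, -1.4, 7.2]
width: 0.0173
grip_force: 3.9
```

```bash
python3 - <<'E'
from h import *
c=eyes.camera("side");w=eyes.camera("wrist");s=sensors.read_state();p=s["ee_pos"]
im=np.ascontiguousarray(c["pixels"][290:410,280:420,::-1]);im=cv2.resize(im,None,fx=4,fy=4,interpolation=cv2.INTER_CUBIC)
for z,col in [(0,(0,0,255)),(.019,(0,255,255)),(.03,(255,0,255)),(.05,(255,255,0))]:
    u=(proj(c,p+[0,0,z])-[280,290])*4;cv2.circle(im,tuple(int(x) for x in u),4,col,-1)
w=cv2.resize(w["pixels"][210:350,240:400,::-1],(240,210))
o=np.zeros((480,800,3),np.uint8);o[:480,:560]=im;o[:210,560:]=w;cv2.imwrite("pics/g6.png",o)
E
```

```text
(no output)
```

View pics/g6.png

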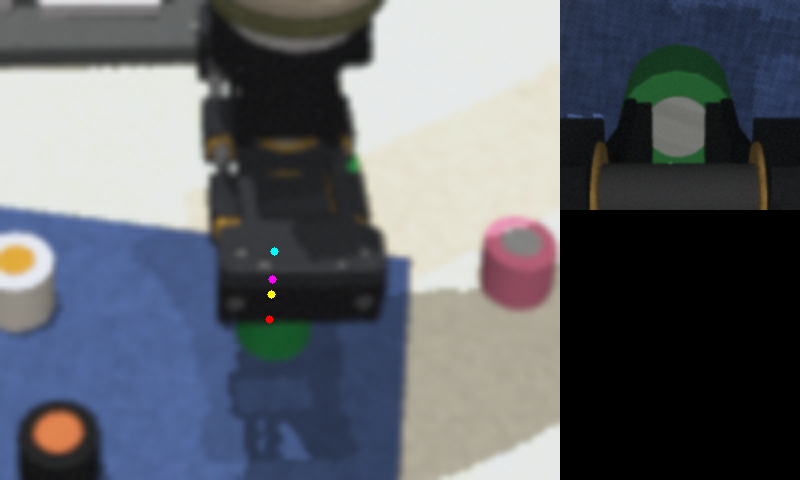

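Fingers follow the command with only about 4 N grip and 7–9 N of upward force, so they seem to be sliding over the mount's top. I'll lift clear and see where the tips really are relative to the TCP.

arm_command --steps '[{"slide": [0,0,0.01],"rot": [0,0,0],"grip": 0.2},{"slide": [0,0,0.02],"rot": [0,0,0],"grip": 0.2},{"slide": [0,0,0.03],"rot": [0,0,0],"grip": 0.2},{"slide": [0,0,0.03],"rot": [0,0,0],"grip": 0.2},{"slide": [0,0,0.02],"rot": [0,0,0],"grip": 0.2},{"slide": [0,0,0],"rot": [0,0,0],"grip": 0.2},{"slide": [0,0,0],"rot": [0,0,0],"grip": 0.2},{"slide": [0,0,0],"rot": [0,0,0],"grip": 0.2}]'

```text
time: 7.0
ee_pos: [0.3994, 0.2658, 0.1179]
eef_rot: [-0.096, 0.995, -0.0, -0.001]
ft_force: [0.5, 0.0, -0.8]
width: 0.0174
grip_force: 0.0
```

```bash
python3 - <<'E'
from h import *
w=eyes.camera("wrist");c=eyes.camera("side");s=sensors.read_state();p=s["ee_pos"];print(p,s["width"],s["ft_force"])
R=np.array([[-.981,-.19,0],[-.19,.981,0],[0,0,-1]])
im=np.ascontiguousarray(w["pixels"][...,::-1])
for dz,col in[(0,(0,0,255)),(.019,(0,255,255))]:
  for sg in(-1,1):
    u=proj(w,p+[0,0,dz]+sg*s["width"]/2*np.array([-.19,.981,0]));cv2.circle(im,tuple(int(x) for x in u),3,col,-1)
x=cv2.resize(im[120:400,180:460],(560,560))
y=cv2.resize(c["pixels"][250:400,280:400,::-1],(240,300))
o=np.zeros((560,800,3),np.uint8);o[:,:560]=x;o[:300,560:]=y;cv2.imwrite("pics/g7.png",o)
hs=cv2.cvtColor(w["pixels"],cv2.COLOR_RGB2HSV);m=cv2.inRange(hs,(50,90,20),(85,255,255));n,l,st,ce=cv2.connectedComponentsWithStats(m)
print([(st[i].tolist(),ce[i].round()) for i in range(1,n) if st[i,4]>150])
E
```

```text
[0.39957216 0.26587332 0.11817963] 0.017442191020871703 [-0.09091218 -0.19915144 -0.10141971]
[([169, 163, 36, 35, 643], array([187., 180.])), ([295, 207, 49, 55, 1499], array([319., 232.]))]
```

View pics/g7.png

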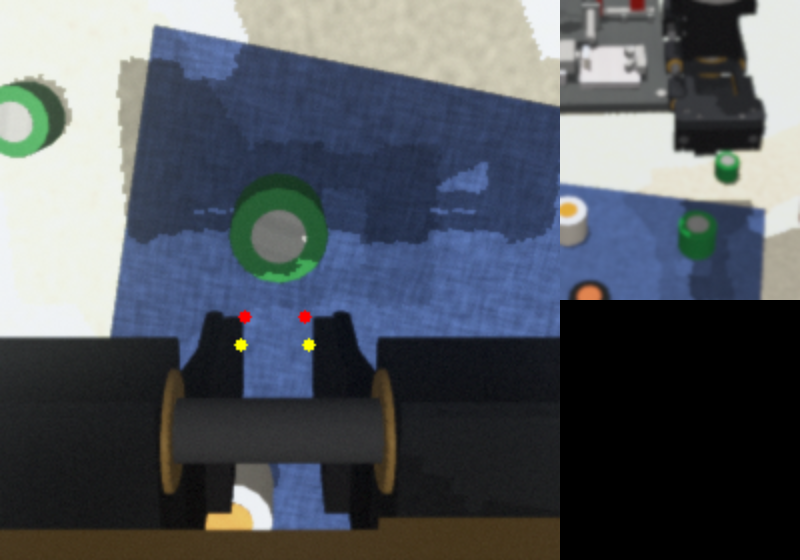

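The drawn TCP and grasp points show the real tips sit about 20–25 mm higher than the reported TCP, and the contact on the mount's top agrees. So I'll grasp lower, in guarded steps.

arm_command --steps '[{"slide": [0,0,0],"rot": [0,0,0],"grip": 1},{"slide": [0,0,0],"rot": [0,0,0],"grip": 1},{"slide": [0,0,0],"rot": [0,0,0],"grip": 1},{"slide": [0,0,-0.03],"rot": [0,0,0],"grip": 1},{"slide": [0,0,-0.04],"rot": [0,0,0],"grip": 1},{"slide": [0,0,-0.03],"rot": [0,0,0],"grip": 1},{"slide": [0,0,-0.012],"rot": [0,0,0],"grip": 1},{"slide": [0,0,-0.004],"rot": [0,0,0],"grip": 1}]'

```text
time: 8.1
ee_pos: [0.4, 0.2662, 0.0029]
eef_rot: [-0.096, 0.995, -0.0, -0.0]
ft_force: [-0.3, -1.0, -0.3]
width: 0.0847
grip_force: 0.0
```

arm_command --steps '[{"slide": [0,0,-0.001],"rot": [0,0,0],"grip": 1},{"slide": [0,0,-0.001],"rot": [0,0,0],"grip": 1},{"slide": [0,0,-0.001],"rot": [0,0,0],"grip": 1},{"slide": [0,0,0],"rot": [0,0,0],"grip": 0.6},{"slide": [0,0,0],"rot": [0,0,0],"grip": 0.6},{"slide": [0,0,0],"rot": [0,0,0],"grip": 0.5},{"slide": [0,0,0],"rot": [0,0,0],"grip": 0.5},{"slide": [0,0,0],"rot": [0,0,0],"grip": 0.5}]'

```text
time: 9.1
ee_pos: [0.3999, 0.2662, -0.0001]
eef_rot: [-0.096, 0.995, 0.0, -0.0]
ft_force: [0.2, 0.5, -0.1]
width: 0.047
grip_force: 0.0
```

arm_command --steps '[{"slide": [0,0,0],"rot": [0,0,0],"grip": 0.75},{"slide": [0,0,0],"rot": [0,0,0],"grip": 0.75},{"slide": [0,0,0],"rot": [0,0,0],"grip": 0.75},{"slide": [0,0,-0.002],"rot": [0,0,0],"grip": 0.75},{"slide": [0,0,-0.002],"rot": [0,0,0],"grip": 0.75},{"slide": [0,0,-0.002],"rot": [0,0,0],"grip": 0.75},{"slide": [0,0,-0.002],"rot": [0,0,0],"grip": 0.75},{"slide": [0,0,0],"rot": [0,0,0],"grip": 0.75}]'

```text
time: 10.1
ee_pos: [0.3998, 0.2661, -0.0083]
eef_rot: [-0.096, 0.995, -0.0, -0.0]
ft_force: [-0.2, 0.4, -0.5]
width: 0.0651
grip_force: 0.0
```

arm_command --steps '[{"slide": [0,0,0],"rot": [0,0,0],"grip": 0.5},{"slide": [0,0,0],"rot": [0,0,0],"grip": 0.5},{"slide": [0,0,0],"rot": [0,0,0],"grip": 0.4},{"slide": [0,0,0],"rot": [0,0,0],"grip": 0.4},{"slide": [0,0,0],"rot": [0,0,0],"grip": 0.35},{"slide": [0,0,0],"rot": [0,0,0],"grip": 0.35},{"slide": [0,0,0],"rot": [0,0,0],"grip": 0.35},{"slide": [0,0,0],"rot": [0,0,0],"grip": 0.35}]'

```text
time: 11.1
ee_pos: [0.3999, 0.2662, -0.0081]
eef_rot: [-0.096, 0.995, 0.0, -0.0]
ft_force: [0.1, 0.4, 0.7]
width: 0.0398
grip_force: 20.0
```

The grip is good: 39.8 mm wide at 20 N. The tips are about 25 mm above the reported TCP. Lifting gently and carrying it towards the clamp for a close look.

arm_command --steps '[{"slide": [0,0,0.005],"rot": [0,0,0],"grip": 0.35},{"slide": [0,0,0.02],"rot": [0,0,0],"grip": 0.35},{"slide": [0,0,0.03],"rot": [0,0,0],"grip": 0.35},{"slide": [0.01,-0.01,0.03],"rot": [0,0,0],"grip": 0.35},{"slide": [0.02,-0.02,0.03],"rot": [0,0,0],"grip": 0.35},{"slide": [0.02,-0.03,0.03],"rot": [0,0,0],"grip": 0.35},{"slide": [0.03,-0.04,0.015],"rot": [0,0,0],"grip": 0.35},{"slide": [0.02,-0.03,0.005],"rot": [0,0,0],"grip": 0.35}]'

```text
time: 12.1
ee_pos: [0.5014, 0.1343, 0.1584]
eef_rot: [-0.096, 0.995, 0.0, 0.001]
ft_force: [0.1, -0.1, -1.0]
width: 0.0394
grip_force: 20.0
```

arm_command --steps '[{"slide": [0.02,-0.03,0],"rot": [0,0,0],"grip": 0.35},{"slide": [0.02,-0.03,0],"rot": [0,0,0],"grip": 0.35},{"slide": [0.02,-0.02,0],"rot": [0,0,0],"grip": 0.35},{"slide": [0.02,-0.01,0],"rot": [0,0,0],"grip": 0.35},{"slide": [0,0,0],"rot": [0,0,0],"grip": 0.35},{"slide": [0,0,0],"rot": [0,0,0],"grip": 0.35},{"slide": [0,0,0],"rot": [0,0,0],"grip": 0.35},{"slide": [0,0,0],"rot": [0,0,0],"grip": 0.35}]'

```text
time: 13.1
ee_pos: [0.5796, 0.0467, 0.157]
eef_rot: [-0.097, 0.995, 0.0, 0.0]
ft_force: [0.8, -0.1, -1.3]
width: 0.039
grip_force: 20.0
```

```bash
python3 - <<'E'
from h import *
w=eyes.camera("wrist");s=sensors.read_state();print(s["ee_pos"],s["eef_rot"],s["width"],s["grip_force"])
im=np.ascontiguousarray(w["pixels"][...,::-1]);cv2.imwrite("pics/w8.png",cv2.resize(im[:440],(800,550),interpolation=cv2.INTER_CUBIC))
for o in["pad","paddle","catch","lever_grip"]:print(o,[(np.round(r["bbox"]).tolist(),round(r["conf"],2)) for r in eyes.look_for(o,w)[:3]])
np.save("w8.npy",w["pixels"]);np.savez("w8c.npz",K=w["intrinsics"],T=w["pose"])
E
```

```text
[0.57968604 0.04654067 0.15703969] [-9.66466750e-02  9.95318732e-01  1.97507909e-04  5.98384308e-05] 0.03919274182056498 19.99990224838257
pad [([267.0, 203.0, 297.0, 217.0], 0.63)]
paddle [([74.0, 94.0, 159.0, 227.0], 0.83)]
catch [([74.0, 99.0, 163.0, 233.0], 0.94)]
lever_grip [([44.0, 192.0, 158.0, 359.0], 0.74)]
```

View pics/w8.png

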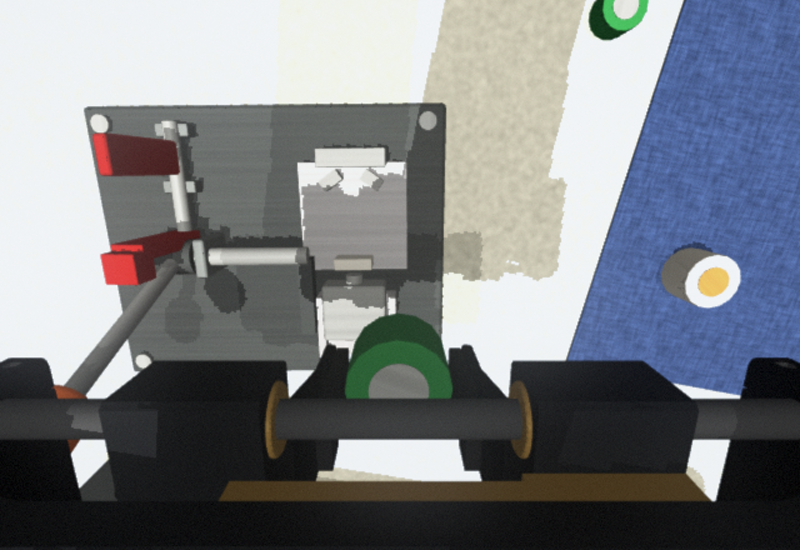

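View: the pad face top edge is at (353,257), the V-block bar at (316–388,150–165) and the nest floor at (300–407,163–268). The red thumb paddle's top is at (103,155) on a shaft along nest x. The second red piece, at (125,267), is the blocking arm on the same shaft. Computing positions.

```bash
python3 - <<'E'
from h import *
d=np.load("w8c.npz");c=dict(intrinsics=d["K"],pose=d["T"])
f=lambda u,v,z:onz(c,u/1.25,v/1.25,z)
# plate edges for yaw
for a,b in[((86,108),(444,104)),((86,108),(133,370)),((444,104),(442,330))]:
    e=f(*b,.018)-f(*a,.018);print("edge",e.round(4),np.arctan2(e[1],e[0]).round(3))
e=f(388,150,.042)-f(316,150,.042);print("vbar",np.linalg.norm(e).round(4),np.arctan2(-e[0],e[1]).round(3))
e=f(407,268,.03)-f(313,269,.03);print("flooredge",np.arctan2(-e[0],e[1]).round(3))
y=.19;X=np.array([np.cos(y),np.sin(y),0]);Y=np.array([-X[1],X[0],0])
n1=f(353.5,257,.049)-.032*X;print("nest from pad",n1.round(4))
print("pad width",np.linalg.norm(f(371,257,.049)-f(335,257,.049)))
v=f(352,165,.042);print("vbar back mid",v.round(4))
N=n1.copy();N[2]=.03
loc=lambda p:np.round([(p-N)@X,(p-N)@Y,p[2]],4)
print("vbar loc",loc(v),loc(f(352,150,.042)),"arms",loc(f(332,181,.042)),loc(f(371,181,.042)))
print("shaft",loc(f(172,122,.034)),loc(f(182,225,.034)))
print("A top +y edge",loc(f(110,138,.097)),loc(f(111,175,.097)),"-y",loc(f(95,136,.097)),"Abase",loc(f(178,150,.03)))
print("B top",loc(f(103,252,.097)),loc(f(140,252,.097)),loc(f(103,283,.097)),loc(f(140,250,.097)))
s=sensors.read_state();p=s["ee_pos"];print("tcp loc",loc(p))
m=f(399,390,.157+.025+.018);print("held mount top ctr approx",m)
E
```

```text
edge [-0.0497  0.24    0.    ] 1.775
edge [0.1923 0.0372 0.    ] 0.191
edge [0.1604 0.0347 0.    ] 0.213
vbar 0.0468 0.194
flooredge 0.205
nest from pad [0.533  0.0073 0.049 ]
pad width 0.024437482298948904
vbar back mid [0.5057 0.0018 0.042 ]
vbar loc [-0.0278 -0.0002  0.042 ] [-0.0372  0.      0.042 ] arms [-0.0176 -0.0137  0.042 ] [-0.0177  0.0121  0.042 ]
shaft [-0.0545 -0.1185  0.034 ] [ 0.0127 -0.1208  0.034 ]
A top +y edge [-0.0403 -0.1223  0.097 ] [-0.0215 -0.1251  0.097 ] -y [-0.0413 -0.13    0.097 ] Abase [-0.0372 -0.1188  0.03  ]
B top [ 0.0206 -0.1371  0.097 ] [ 0.0205 -0.1161  0.097 ] [ 0.0387 -0.1404  0.097 ] [ 0.0194 -0.1159  0.097 ]
tcp loc [0.0534 0.0294 0.1569]
held mount top ctr approx [0.57855412 0.04735427 0.2       ]
```

arm_command --steps '[{"slide": [-0.02,-0.019,0],"rot": [0,0,0],"grip": 0.35},{"slide": [-0.0195,-0.0195,0],"rot": [0,0,0],"grip": 0.35},{"slide": [0,0,-0.03],"rot": [0,0,0],"grip": 0.35},{"slide": [0,0,-0.03],"rot": [0,0,0],"grip": 0.35},{"slide": [0,0,-0.03],"rot": [0,0,0],"grip": 0.35},{"slide": [0,0,-0.015],"rot": [0,0,0],"grip": 0.35},{"slide": [0,0,0],"rot": [0,0,0],"grip": 0.35},{"slide": [0,0,0],"rot": [0,0,0],"grip": 0.35}]'

```text
time: 14.35
ee_pos: [0.5412, 0.0077, 0.053]
eef_rot: [-0.096, 0.995, 0.0, 0.001]
ft_force: [-0.0, -0.3, -1.9]
width: 0.0394
grip_force: 20.0
```

```bash
python3 - <<'E'
from h import *
b=eyes.camera("side");a=eyes.camera("scene");w=eyes.camera("wrist");s=sensors.read_state();print(s["ee_pos"],s["ft_force"],s["width"])
A=lambda c,x,sz:cv2.resize(np.ascontiguousarray(c["pixels"][x[1]:x[3],x[0]:x[2],::-1]),sz,interpolation=cv2.INTER_CUBIC)
cv2.imwrite("pics/p9.png",np.vstack([np.hstack([A(b,[250,200,350,300],(300,300)),A(a,[280,210,420,350],(300,300))]),A(w,[160,100,460,250],(600,300))]))
E
```

```text
[0.5411007  0.00775822 0.05285296] [ 0.3892795  -0.19145452 -1.06863211] 0.039489304818770915
```

View pics/p9.png

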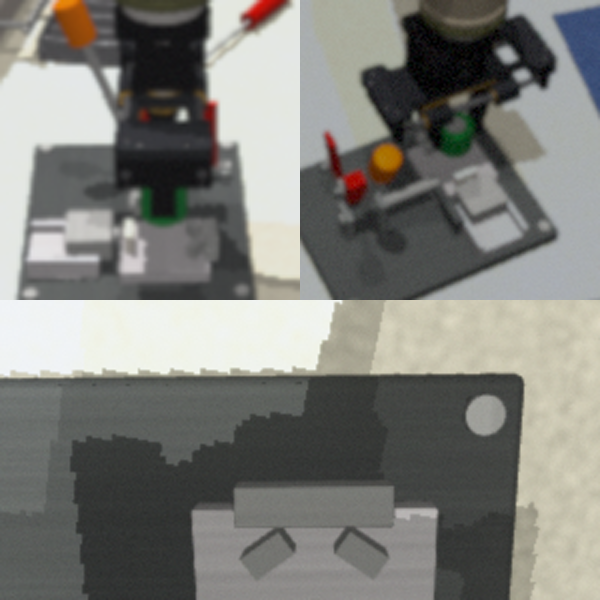

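```bash
python3 - <<'E'
from h import *
w=eyes.camera("wrist");s=sensors.read_state()
y=.197;X=np.array([np.cos(y),np.sin(y),0]);Y=np.array([-X[1],X[0],0])
f=lambda u,v,z:onz(w,160+u/2,100+(v-300)/2,z)
l,r=f(235,526,.042),f(393,527,.042);m=(l+r)/2;N=m+.0278*X
a=(f(268,553,.042)+f(361,553,.042))/2
print(np.linalg.norm(l-r),np.arctan2(-(r-l)[0],(r-l)[1]),"nest",N, "arms mid rel",(a-m)@X,(a-m)@Y,"tcp rel nest",(s["ee_pos"]-N)@X,(s["ee_pos"]-N)@Y)
# held mount silhouette (green) in wrist
hs=cv2.cvtColor(w["pixels"],cv2.COLOR_RGB2HSV);g=cv2.inRange(hs,(50,90,20),(85,255,255));g[:,:240]=0;g[:,400:]=0;g[:230]=0
ys,xs=np.nonzero(g);print(xs.min(),xs.max(),ys.min(),ys.max())
for dx in(-4,-2,0,2,4):
  c=s["ee_pos"]+dx/1000*X
  print(dx,proj(w,c-.02*X+[0,0,.0111]),proj(w,c-.02*X+[0,0,.0431]))
E
```

```text
0.04529468410112585 0.18680816497616395 nest [0.5338374  0.00613895 0.042     ] arms mid rel 0.00782985923293381 0.0001013090839271618 tcp rel nest 0.007301355744863692 0.00019653179441476973
275 362 252 318
-4 [317.30165078 242.77125054] [317.02977632 263.97887898]
-2 [317.3199497  246.42163424] [317.05269498 268.27740602]
0 [317.33813829 250.05000841] [317.07544812 272.54488673]
2 [317.35621755 253.65657151] [317.09803751 276.78165625]
4 [317.37418845 257.24151961] [317.12046492 280.98804491]
```

arm_command --steps '[{"slide": [-0.002,-0.0005,-0.006],"rot": [0,0,0],"grip": 0.35},{"slide": [0,0,-0.009],"rot": [0,0,0],"grip": 0.35},{"slide": [0,0,-0.008],"rot": [0,0,0],"grip": 0.35},{"slide": [0,0,-0.005],"rot": [0,0,0],"grip": 0.35},{"slide": [0,0,-0.002],"rot": [0,0,0],"grip": 0.35},{"slide": [0,0,-0.001],"rot": [0,0,0],"grip": 0.35},{"slide": [0,0,0],"rot": [0,0,0],"grip": 0.35},{"slide": [0,0,0],"rot": [0,0,0],"grip": 0.35}]'

```text
time: 15.55
ee_pos: [0.5386, 0.0072, 0.0211]
eef_rot: [-0.096, 0.995, 0.0, 0.0]
ft_force: [0.1, 0.4, -1.8]
width: 0.0392
grip_force: 20.0
```

arm_command --steps '[{"slide": [0,0,-0.0005],"rot": [0,0,0],"grip": 0.35},{"slide": [0,0,-0.0005],"rot": [0,0,0],"grip": 0.35},{"slide": [0,0,-0.0005],"rot": [0,0,0],"grip": 0.35},{"slide": [0,0,0],"rot": [0,0,0],"grip": 0.35},{"slide": [0,0,0],"rot": [0,0,0],"grip": 0.35},{"slide": [0,0,0],"rot": [0,0,0],"grip": 0.35},{"slide": [0,0,0],"rot": [0,0,0],"grip": 0.35},{"slide": [0,0,0],"rot": [0,0,0],"grip": 0.35}]'

```text
time: 16.55
ee_pos: [0.5384, 0.0072, 0.0194]
eef_rot: [-0.096, 0.995, 0.0, 0.0]
ft_force: [0.4, -0.5, -1.8]
width: 0.0392
grip_force: 20.0
```

arm_command --steps '[{"slide": [0,0,-0.0005],"rot": [0,0,0],"grip": 0.35},{"slide": [0,0,0],"rot": [0,0,0],"grip": 0.35},{"slide": [0,0,-0.0005],"rot": [0,0,0],"grip": 0.35},{"slide": [0,0,0],"rot": [0,0,0],"grip": 0.35},{"slide": [0,0,-0.0003],"rot": [0,0,0],"grip": 0.35},{"slide": [0,0,0],"rot": [0,0,0],"grip": 0.35},{"slide": [0,0,0],"rot": [0,0,0],"grip": 0.35},{"slide": [0,0,0],"rot": [0,0,0],"grip": 0.35}]'

```text
time: 17.55
ee_pos: [0.5385, 0.0072, 0.0189]
eef_rot: [-0.096, 0.995, 0.0, 0.0]
ft_force: [-5.3, 0.4, 12.1]
width: 0.0395
grip_force: 20.0
```

The mount touches the floor at about 13 N. Easing off a little, releasing, and rising.

arm_command --steps '[{"slide": [0,0,0.0008],"rot": [0,0,0],"grip": 0.35},{"slide": [0,0,0],"rot": [0,0,0],"grip": 0.55},{"slide": [0,0,0],"rot": [0,0,0],"grip": 0.75},{"slide": [0,0,0],"rot": [0,0,0],"grip": 0.75},{"slide": [0,0,0.01],"rot": [0,0,0],"grip": 0.75},{"slide": [0,0,0.03],"rot": [0,0,0],"grip": 0.75},{"slide": [0,0,0.05],"rot": [0,0,0],"grip": 0.75},{"slide": [0,0,0.05],"rot": [0,0,0],"grip": 0.75}]'

```text
time: 18.55
ee_pos: [0.5382, 0.007, 0.161]
eef_rot: [-0.096, 0.995, -0.0, 0.0]
ft_force: [0.5, 0.1, -0.3]
width: 0.0655
grip_force: 0.0
```

```bash
python3 - <<'E'
from h import *
w=eyes.camera("wrist");b=eyes.camera("side");s=sensors.read_state();print(s["ee_pos"],s["ft_force"],s["joint_positions"].round(2))
N=np.array([.5337,.0067,.03]);y=.197;X=np.array([np.cos(y),np.sin(y),0]);Y=np.array([-X[1],X[0],0])
for n,c in(("w",w),("b",b)):
  for r in eyes.look_for("green_mount_mid",c)[:3]:
    q=r["bbox"];p=onz(c,(q[0]+q[2])/2,(q[1]+q[3])/2,.046);print(n,np.round(q),round(r["conf"],2),"nest xy",((p-N)@X).round(4),((p-N)@Y).round(4))
for o in["paddle","catch"]:print(o,[(np.round(r["bbox"]).tolist(),round(r["conf"],2)) for r in eyes.look_for(o,w)[:3]])
A=lambda c,x,sz:cv2.resize(np.ascontiguousarray(c["pixels"][x[1]:x[3],x[0]:x[2],::-1]),sz,interpolation=cv2.INTER_CUBIC)
cv2.imwrite("pics/p10.png",np.hstack([A(w,[0,60,440,360],(500,341)),A(b,[250,200,338,300],(300,341))]))
E
```

```text
[0.54150639 0.00705204 0.16501753] [-0.44194863  0.30665829  0.09822002] [-0.53  0.16  0.48  1.76 -0.08  1.23  1.74]
w [296. 205. 342. 255.] 0.95 nest xy 0.0067 0.0003
w [498.  51. 545.  96.] 0.83 nest xy -0.1201 0.1597
b [400. 346. 420. 367.] 0.72 nest xy -0.2075 0.2808
b [357. 327. 372. 344.] 0.63 nest xy -0.1208 0.2175
b [300. 267. 315. 284.] 0.58 nest xy -0.0006 -0.0025
paddle [([138.0, 156.0, 201.0, 287.0], 0.69)]
catch [([136.0, 158.0, 206.0, 292.0], 0.72), ([167.0, 244.0, 200.0, 288.0], 0.46)]
```

View pics/p10.png

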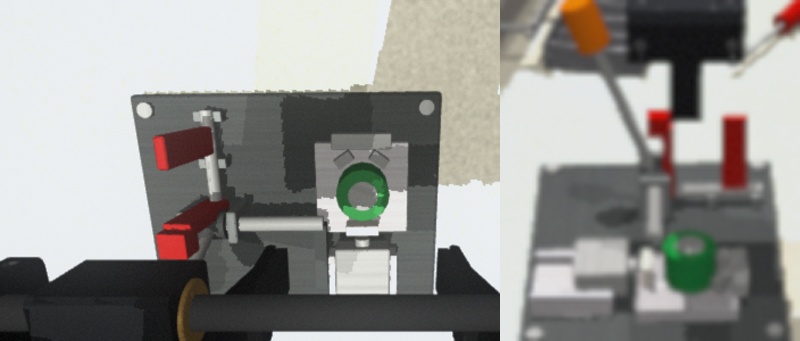

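The mount stands upright in the nest at (6.7, 0.3) mm, let go. The paddle (crop (160,150)) leans slightly to -y. Next: shut the fingers and go to the +y side of the paddle.

arm_command --steps '[{"slide": [-0.0113,-0.0425,0],"rot": [0,0,0],"grip": 0},{"slide": [-0.0113,-0.0425,0],"rot": [0,0,0],"grip": 0},{"slide": [0,0,0],"rot": [0,0,0],"grip": 0},{"slide": [0,0,0],"rot": [0,0,0],"grip": 0},{"slide": [0,0,0],"rot": [0,0,0],"grip": 0},{"slide": [0,0,0],"rot": [0,0,0],"grip": 0},{"slide": [0,0,0],"rot": [0,0,0],"grip": 0},{"slide": [0,0,0],"rot": [0,0,0],"grip": 0}]'

```text
time: 19.85
ee_pos: [0.5158, -0.0777, 0.1589]
eef_rot: [-0.097, 0.995, 0.0, -0.0]
ft_force: [-0.7, -0.5, 0.3]
width: 0.0015
grip_force: 0.0
```

```bash
cat >> h.py <<'E'
N=np.array([.5337,.0067,0]);_y=.197;X=np.array([np.cos(_y),np.sin(_y),0]);Y=np.array([-X[1],X[0],0])
loc=lambda p:np.round([(p-N)@X,(p-N)@Y,p[2]],4)
def red(c):
    h=cv2.cvtColor(c["pixels"],cv2.COLOR_RGB2HSV);m=cv2.inRange(h,(0,150,60),(6,255,255))|cv2.inRange(h,(174,150,60),(180,255,255))
    n,l,st,ce=cv2.connectedComponentsWithStats(m);return [(st[i].tolist(),ce[i].round(1).tolist()) for i in range(1,n) if st[i,4]>15]
E
python3 - <<'E'
from h import *
s=sensors.read_state();p=s["ee_pos"];print(p,loc(p),s["width"])
w=eyes.camera("wrist");b=eyes.camera("side");print(red(w),red(b))
# finger tip: dark columns near centre, topmost row
g=w["pixels"].max(2);print([int(np.argmax(g[150:,u]<35))+150 for u in range(270,371,10)])
for dz in(0,.019,.025):print(dz,proj(w,p+[0,0,dz]-.0095*X).round(1))
print("paddle top pred",[proj(w,N+x*X-.126*Y+[0,0,.098]).round(1).tolist() for x in(-.042,-.031,-.020)])
E
```

```text
[ 0.51584986 -0.07767362  0.15886413] [-0.034  -0.0792  0.1589] 0.0014714671684299564
[([249, 216, 24, 44, 325], [255.6, 241.1])] [([478, 109, 40, 47, 1408], [497.2, 132.1]), ([333, 195, 14, 14, 76], [339.9, 200.5]), ([294, 233, 6, 8, 34], [296.3, 236.0]), ([315, 235, 7, 20, 110], [318.1, 245.0])]
[289, 289, 289, 276, 278, 279, 277, 289, 289, 289, 290]
0 [317.4 262. ]
0.019 [317.3 274.6]
0.025 [317.3 279.1]
paddle top pred [[253.8, 235.9], [254.6, 250.2], [255.4, 264.2]]
```

arm_command --steps '[{"slide": [0.002,0,-0.035],"rot": [0,0,0],"grip": 0},{"slide": [0,0,-0.035],"rot": [0,0,0],"grip": 0},{"slide": [0,0,-0.034],"rot": [0,0,0],"grip": 0},{"slide": [0,0,0],"rot": [0,0,0],"grip": 0},{"slide": [0.0025,-0.013,0],"rot": [0,0,0],"grip": 0},{"slide": [0.0025,-0.013,0],"rot": [0,0,0],"grip": 0},{"slide": [0.0014,-0.007,-0.001],"rot": [0,0,0],"grip": 0},{"slide": [0.0014,-0.007,-0.002],"rot": [0,0,0],"grip": 0}]'

```text
time: 20.95
ee_pos: [0.5261, -0.1184, 0.0523]
eef_rot: [-0.096, 0.995, 0.0, 0.0]
ft_force: [0.2, 1.0, 0.9]
width: 0.0003
grip_force: 0.5
```

```bash
python3 - <<'E'
from h import *
p=sensors.read_state()["ee_pos"];print(loc(p),p)
w=eyes.camera("wrist");b=eyes.camera("side");print(red(w),red(b))
E
```

```text
[-0.032  -0.1211  0.0523] [ 0.52605947 -0.11835719  0.0523076 ]
[([276, 248, 47, 40, 897], [304.7, 268.9]), ([306, 376, 15, 9, 103], [312.6, 380.4])] [([478, 109, 34, 47, 1264], [495.4, 132.6]), ([331, 195, 16, 14, 92], [338.8, 201.2]), ([294, 232, 6, 7, 32], [296.4, 234.9]), ([315, 242, 7, 12, 73], [318.0, 248.0])]
```

arm_command --steps '[{"slide": [0.0013,-0.0065,-0.003],"rot": [0,0,0],"grip": 0},{"slide": [0.0013,-0.0065,-0.003],"rot": [0,0,0],"grip": 0},{"slide": [0.001,-0.005,-0.005],"rot": [0,0,0],"grip": 0},{"slide": [0.001,-0.005,-0.005],"rot": [0,0,0],"grip": 0},{"slide": [0.0006,-0.003,-0.005],"rot": [0,0,0],"grip": 0},{"slide": [0.0006,-0.003,-0.005],"rot": [0,0,0],"grip": 0},{"slide": [0.0006,-0.003,-0.002],"rot": [0,0,0],"grip": 0},{"slide": [0,0,0],"rot": [0,0,0],"grip": 0}]'

```text
time: 22.05
ee_pos: [0.5318, -0.15, 0.0236]
eef_rot: [-0.096, 0.995, 0.0, -0.0]
ft_force: [0.8, 0.6, -0.5]
width: 0.0002
grip_force: 0.0
```

```bash
python3 - <<'E'
from h import *
p=sensors.read_state()["ee_pos"];print(loc(p),p)
w=eyes.camera("wrist");b=eyes.camera("side");print(red(w),red(b))
for th in(.1,.6,1.0,1.25):print(th,[proj(b,N+x*X+(-.1195-.055*np.sin(th))*Y+[0,0,.03+.055*np.cos(th)]).round(1).tolist() for x in(-.031,.03)])
E
```

```text
[-0.0325 -0.1533  0.0236] [ 0.53182429 -0.15002195  0.02364503]
[([253, 262, 123, 27, 1891], [323.4, 277.1]), ([306, 377, 26, 8, 199], [318.7, 380.6])] [([478, 109, 26, 46, 936], [491.7, 133.4]), ([330, 195, 17, 14, 91], [338.9, 201.0]), ([294, 235, 6, 9, 38], [296.7, 238.6]), ([315, 245, 7, 8, 54], [317.9, 248.6])]
0.1 [[317.7, 237.8], [295.6, 238.0]]
0.6 [[317.4, 235.9], [295.8, 236.1]]
1.0 [[317.2, 237.8], [295.9, 238.0]]
1.25 [[317.0, 240.4], [295.9, 240.6]]
```

arm_command --steps '[{"slide": [0.0006,-0.003,-0.002],"rot": [0,0,0],"grip": 0},{"slide": [0,0,-0.002],"rot": [0,0,0],"grip": 0},{"slide": [0,0,-0.001],"rot": [0,0,0],"grip": 0},{"slide": [0,0,0],"rot": [0,0,0],"grip": 0},{"slide": [0,0,0],"rot": [0,0,0],"grip": 0},{"slide": [0,0,0],"rot": [0,0,0],"grip": 0},{"slide": [0,0,0],"rot": [0,0,0],"grip": 0},{"slide": [0,0,0],"rot": [0,0,0],"grip": 0}]'

```text
time: 23.15
ee_pos: [0.5332, -0.1523, 0.0208]
eef_rot: [-0.096, 0.995, 0.001, 0.001]
ft_force: [-9.2, 5.7, 24.7]
width: 0.0004
grip_force: 12.9
```

The stop is felt at 25 N, so the catch is fully over. Retreating up, opening, and moving over the lever grip.

arm_command --steps '[{"slide": [0,0,0.02],"rot": [0,0,0],"grip": 0},{"slide": [0,0,0.05],"rot": [0,0,0],"grip": 0},{"slide": [0,0,0.05],"rot": [0,0,0],"grip": 0.5},{"slide": [0,0,0.05],"rot": [0,0,0],"grip": 1},{"slide": [0,0,0.05],"rot": [0,0,0],"grip": 1},{"slide": [0.015,0,0.02],"rot": [0,0,0],"grip": 1},{"slide": [0.03,0.02,0],"rot": [0,0,0],"grip": 1},{"slide": [0.02,0.02,0],"rot": [0,0,0],"grip": 1}]'

```text
time: 24.15
ee_pos: [0.5986, -0.1124, 0.2589]
eef_rot: [-0.096, 0.995, -0.0, 0.0]
ft_force: [-0.6, 0.6, -0.4]
width: 0.0528
grip_force: 0.0
```

```bash
python3 - <<'E'
from h import *
p=sensors.read_state()["ee_pos"];print(loc(p),p)
w=eyes.camera("wrist");b=eyes.camera("side");print(red(w),red(b))
for th in(.1,.6,1.0,1.25):print(th,[[proj(c,N+x*X+(-.1195-.06*np.sin(th))*Y+[0,0,.03+.06*np.cos(th)]).round(1).tolist() for x in(-.031,.03)] for c in (w,b)])
g=lambda bb:((bb[0]+bb[2])/2,(bb[1]+bb[3])/2)
a=eyes.camera("scene")
for n,c in(("w",w),("s",b),("a",a)):
  for r in eyes.look_for("lever_grip",c)[:2]: print(n,np.round(r["bbox"]),round(r["conf"],2))
  h=cv2.cvtColor(c["pixels"],cv2.COLOR_RGB2HSV);m=cv2.inRange(h,(8,180,80),(20,255,255));k,l,st,ce=cv2.connectedComponentsWithStats(m)
  print([(st[i].tolist(),ce[i].round(1).tolist()) for i in range(1,k) if st[i,4]>60], proj(c,N+.0834*X-.1176*Y+[0,0,.186]).round(1))
E
```

```text
[ 0.0404 -0.1295  0.2589] [ 0.59864539 -0.11238068  0.2589263 ]
[([0, 53, 35, 39, 631], [14.9, 72.9]), ([267, 130, 57, 20, 1016], [297.7, 139.2]), ([271, 183, 59, 23, 419], [294.7, 190.8])] [([478, 109, 35, 47, 1278], [495.6, 132.6]), ([332, 195, 15, 14, 89], [339.1, 201.0]), ([295, 236, 5, 7, 30], [296.7, 239.3]), ([315, 238, 7, 15, 89], [317.8, 245.4])]
0.1 [[[321.9, 143.1], [321.9, 204.9]], [[317.8, 236.2], [295.6, 236.4]]]
0.6 [[[294.0, 143.1], [295.3, 203.2]], [[317.4, 234.2], [295.7, 234.3]]]
1.0 [[[279.3, 142.9], [281.2, 200.5]], [[317.1, 236.3], [295.9, 236.5]]]
1.25 [[[274.6, 142.7], [276.7, 198.4]], [[317.0, 239.1], [295.9, 239.3]]]
w [314. 190. 348. 319.] 0.58
[] [332.9 292.7]
s [268. 197. 303. 250.] 0.61
[([268, 198, 14, 17, 146], [274.5, 206.2]), ([191, 321, 25, 26, 305], [202.3, 333.8])] [274.6 206.7]
a [300. 279. 329. 318.] 0.77
[([312, 277, 16, 18, 198], [319.2, 285.2]), ([456, 328, 24, 12, 87], [466.9, 335.1])] [320.  286.2]
```

The catch is confirmed at about 1.25. The grip's position matches all views. Moving over it and descending around it.

arm_command --steps '[{"slide": [0.02,0.01,0],"rot": [0,0,0],"grip": 0.8},{"slide": [0.02,0.01,0],"rot": [0,0,0],"grip": 0.8},{"slide": [0,0,0],"rot": [0,0,0],"grip": 0.8},{"slide": [0,0,-0.03],"rot": [0,0,0],"grip": 0.8},{"slide": [0,0,-0.03],"rot": [0,0,0],"grip": 0.8},{"slide": [0,0,-0.025],"rot": [0,0,0],"grip": 0.8},{"slide": [0,0,-0.012],"rot": [0,0,0],"grip": 0.8},{"slide": [0,0,-0.006],"rot": [0,0,0],"grip": 0.8}]'

```text
time: 25.45
ee_pos: [0.6373, -0.0935, 0.1561]
eef_rot: [-0.096, 0.995, -0.0, 0.0]
ft_force: [0.2, -0.1, 0.3]
width: 0.0696
grip_force: 0.0
```

arm_command --steps '[{"slide": [0,0,0],"rot": [0,0,0],"grip": 0.5},{"slide": [0,0,0],"rot": [0,0,0],"grip": 0.4},{"slide": [0,0,0],"rot": [0,0,0],"grip": 0.3},{"slide": [0,0,0],"rot": [0,0,0],"grip": 0.2},{"slide": [0,0,0],"rot": [0,0,0],"grip": 0.2},{"slide": [0,0,0],"rot": [0,0,0],"grip": 0.2},{"slide": [0,0,0],"rot": [0,0,0],"grip": 0.2},{"slide": [0,0,0],"rot": [0,0,0],"grip": 0.2}]' --newtons 30

```text
time: 26.45
ee_pos: [0.638, -0.0956, 0.1562]
eef_rot: [-0.095, 0.995, -0.002, 0.001]
ft_force: [3.4, -6.0, -1.6]
width: 0.0272
grip_force: 30.0
```

arm_command --steps '[{"slide": [-0.014,-0.0035,0.0044],"rot": [0,0,0],"grip": 0.2},{"slide": [-0.0144,-0.0034,0.003],"rot": [0,0,0],"grip": 0.2},{"slide": [-0.0146,-0.0029,0.0015],"rot": [0,0,0],"grip": 0.2},{"slide": [-0.0147,-0.0029,0],"rot": [0,0,0],"grip": 0.2},{"slide": [-0.0146,-0.0029,-0.0015],"rot": [0,0,0],"grip": 0.2},{"slide": [-0.0144,-0.0029,-0.003],"rot": [0,0,0],"grip": 0.2},{"slide": [-0.014,-0.0028,-0.0044],"rot": [0,0,0],"grip": 0.2},{"slide": [0,0,0],"rot": [0,0,0],"grip": 0.2}]'

```text
time: 27.45
ee_pos: [0.5385, -0.1159, 0.1584]
eef_rot: [-0.096, 0.995, -0.001, 0.003]
ft_force: [2.7, -3.6, 12.2]
width: 0.0264
grip_force: 30.0
```

```bash
python3 - <<'E'
from h import *
s=sensors.read_state();p=s["ee_pos"];print(loc(p),s["ft_force"],s["width"],s["grip_force"],s["torque"])
w=eyes.camera("wrist");b=eyes.camera("side");a=eyes.camera("scene")
for c in(b,a):
  h=cv2.cvtColor(c["pixels"],cv2.COLOR_RGB2HSV);m=cv2.inRange(h,(8,180,60),(20,255,255));k,l,st,ce=cv2.connectedComponentsWithStats(m)
  print([(st[i].tolist(),ce[i].round(1).tolist()) for i in range(1,k) if st[i,4]>10])
  print([(q,proj(c,N+(.032+.15*np.sin(.35-q))*X-.1176*Y+[0,0,.045+.15*np.cos(.35-q)]).round(1).tolist()) for q in(.6,.7,.75)])
for r in eyes.look_for("green_mount_mid",w)[:2]+eyes.look_for("green_mount_mid",b)[:4]:print(np.round(r["bbox"]),round(r["conf"],2))
print("mount pred",[(d,proj(w,N+d*X+[0,0,.046]).round(1).tolist(),proj(b,N+d*X+[0,0,.046]).round(1).tolist()) for d in(0,.006)])
print(red(b))
E
```

```text
[-0.0193 -0.1212  0.1584] [ 2.68141643 -3.62920967 12.23800582] 0.026448809710336273 29.973600944504142 [-0.81327388 -0.72342866 -0.12212419]
[([304, 197, 7, 16, 81], [307.7, 205.5]), ([191, 321, 27, 26, 439], [204.4, 335.0]), ([280, 353, 7, 4, 22], [283.2, 354.6])]
[(0.6, [308.4, 205.0]), (0.7, [313.9, 206.5]), (0.75, [316.5, 207.4])]
[([437, 0, 193, 58, 4446], [523.9, 23.4]), ([38, 38, 6, 7, 22], [40.5, 41.1]), ([293, 244, 14, 22, 231], [299.9, 253.7]), ([455, 326, 25, 20, 155], [466.3, 336.5])]
[(0.6, [301.7, 254.8]), (0.7, [298.9, 251.5]), (0.75, [297.5, 250.1])]
[430. 223. 483. 277.] 0.9
[630.  88. 640. 120.] 0.87
[399. 345. 419. 369.] 0.83
[302. 266. 314. 283.] 0.8
[265. 194. 301. 222.] 0.63
[357. 326. 372. 340.] 0.46
mount pred [(0, [454.3, 248.2], [307.2, 276.2]), (0.006, [453.6, 254.6], [304.9, 276.3])]
[([478, 109, 40, 47, 1410], [497.2, 132.1]), ([332, 195, 15, 14, 89], [339.2, 200.9]), ([315, 238, 7, 15, 85], [317.6, 245.7])]
```

The mount has seated (x≈0) and the lever is near 0.67. A bit further, to the stop.

arm_command --steps '[{"slide": [-0.004,-0.0008,-0.001],"rot": [0,0,0],"grip": 0.2},{"slide": [-0.003,-0.0006,-0.001],"rot": [0,0,0],"grip": 0.2},{"slide": [-0.002,-0.0004,0],"rot": [0,0,0],"grip": 0.2},{"slide": [-0.001,-0.0002,0],"rot": [0,0,0],"grip": 0.2},{"slide": [0,0,0],"rot": [0,0,0],"grip": 0.2},{"slide": [0,0,0],"rot": [0,0,0],"grip": 0.2},{"slide": [0,0,0],"rot": [0,0,0],"grip": 0.2},{"slide": [0,0,0],"rot": [0,0,0],"grip": 0.2}]'

```text
time: 28.7
ee_pos: [0.5289, -0.1179, 0.1554]
eef_rot: [-0.096, 0.995, -0.001, 0.002]
ft_force: [6.3, -6.4, 3.5]
width: 0.0265
grip_force: 30.0
```

```bash
python3 - <<'E'
from h import *
s=sensors.read_state();p=s["ee_pos"];print(loc(p),s["ft_force"],s["width"],s["grip_force"])
w=eyes.camera("wrist");b=eyes.camera("side");a=eyes.camera("scene")
for c in(b,a):
  h=cv2.cvtColor(c["pixels"],cv2.COLOR_RGB2HSV);m=cv2.inRange(h,(8,180,60),(20,255,255));k,l,st,ce=cv2.connectedComponentsWithStats(m)
  print([(st[i].tolist(),ce[i].round(1).tolist()) for i in range(1,k) if st[i,4]>50])
for r in eyes.look_for("green_mount_mid",w)[:1]:q=r["bbox"];x=onz(w,(q[0]+q[2])/2,(q[1]+q[3])/2,.046);print(loc(x),r)
E
```

```text
[-0.0291 -0.1212  0.1554] [ 6.30404035 -6.44171099  3.4849197 ] 0.02653079035425094 29.98317388817668
[([307, 198, 8, 16, 84], [311.3, 206.4]), ([191, 321, 27, 26, 437], [204.4, 335.0])]
[([436, 0, 193, 59, 4417], [524.5, 23.0]), ([291, 242, 14, 21, 228], [298.2, 251.7]), ([455, 326, 25, 23, 180], [466.1, 337.2])]
[0.0016 0.0027 0.046 ] {'bbox': [430.4, 236.3, 484.5, 287.1], 'conf': 0.91}
```

arm_command --steps '[{"slide": [-0.0015,-0.0003,-0.0005],"rot": [0,0,0],"grip": 0.2},{"slide": [-0.0015,-0.0003,-0.0005],"rot": [0,0,0],"grip": 0.2},{"slide": [0,0,0],"rot": [0,0,0],"grip": 0.2},{"slide": [0,0,0],"rot": [0,0,0],"grip": 0.2},{"slide": [0,0,0],"rot": [0,0,0],"grip": 0.2},{"slide": [0,0,0],"rot": [0,0,0],"grip": 0.2},{"slide": [0,0,0],"rot": [0,0,0],"grip": 0.2},{"slide": [0,0,0],"rot": [0,0,0],"grip": 0.2}]'

```text
time: 29.9
ee_pos: [0.5259, -0.1185, 0.1543]
eef_rot: [-0.096, 0.995, -0.001, 0.002]
ft_force: [6.0, -5.2, 2.6]
width: 0.0263
grip_force: 30.0
```

arm_command --steps '[{"slide": [-0.002,-0.0004,-0.0007],"rot": [0,0,0],"grip": 0.2},{"slide": [-0.002,-0.0004,-0.0007],"rot": [0,0,0],"grip": 0.2},{"slide": [0,0,0],"rot": [0,0,0],"grip": 0.2},{"slide": [0,0,0],"rot": [0,0,0],"grip": 0.2},{"slide": [0,0,0],"rot": [0,0,0],"grip": 0.2},{"slide": [0,0,0],"rot": [0,0,0],"grip": 0.2},{"slide": [0,0,0],"rot": [0,0,0],"grip": 0.2},{"slide": [0,0,0],"rot": [0,0,0],"grip": 0.2}]'

```text
time: 30.9
ee_pos: [0.5218, -0.1193, 0.1527]
eef_rot: [-0.096, 0.995, -0.001, 0.002]
ft_force: [4.9, -5.0, 1.9]
width: 0.0266
grip_force: 30.0
```

```bash
python3 - <<'E'
from h import *
s=sensors.read_state();p=s["ee_pos"];print(loc(p),s["ft_force"],s["width"],s["grip_force"])
w=eyes.camera("wrist");b=eyes.camera("side");a=eyes.camera("scene")
for c in(b,a):
  h=cv2.cvtColor(c["pixels"],cv2.COLOR_RGB2HSV);m=cv2.inRange(h,(8,180,60),(20,255,255));k,l,st,ce=cv2.connectedComponentsWithStats(m)
  print([(st[i].tolist(),ce[i].round(1).tolist()) for i in range(1,k) if st[i,4]>50])
for r in eyes.look_for("green_mount_mid",w)[:1]:q=r["bbox"];x=onz(w,(q[0]+q[2])/2,(q[1]+q[3])/2,.046);print(loc(x))
print(red(b),red(w))
E
```

```text
[-0.0363 -0.1212  0.1527] [ 4.87824516 -5.03454449  1.87286394] 0.026589143446286732 29.989298544824123
[([309, 199, 9, 16, 86], [313.5, 206.9]), ([191, 321, 27, 26, 438], [204.6, 335.0])]
[([437, 0, 190, 59, 4386], [523.4, 23.6]), ([290, 241, 14, 21, 227], [297.0, 250.5]), ([455, 326, 25, 17, 153], [466.1, 335.9])]
[-0.0022  0.0016  0.046 ]
[([478, 109, 40, 47, 1407], [497.2, 132.1]), ([332, 195, 15, 14, 91], [339.0, 200.9]), ([294, 236, 5, 6, 24], [295.9, 238.0]), ([315, 238, 7, 15, 90], [317.6, 245.6])] [([245, 217, 72, 30, 1611], [282.8, 231.9]), ([292, 276, 33, 20, 342], [306.0, 283.9]), ([254, 283, 17, 28, 241], [260.4, 295.9])]
```

arm_command --steps '[{"slide": [-0.0015,-0.0003,-0.0005],"rot": [0,0,0],"grip": 0.2},{"slide": [-0.0015,-0.0003,-0.0005],"rot": [0,0,0],"grip": 0.2},{"slide": [0,0,0],"rot": [0,0,0],"grip": 0.2},{"slide": [0,0,0],"rot": [0,0,0],"grip": 0.2},{"slide": [0,0,0],"rot": [0,0,0],"grip": 0.2},{"slide": [0,0,0],"rot": [0,0,0],"grip": 0.2},{"slide": [0,0,0],"rot": [0,0,0],"grip": 0.2},{"slide": [0,0,0],"rot": [0,0,0],"grip": 0.2}]'

```text
time: 32.1
ee_pos: [0.5188, -0.1199, 0.1515]
eef_rot: [-0.096, 0.995, -0.001, 0.002]
ft_force: [6.8, -5.8, 0.0]
width: 0.0263
grip_force: 30.0
```

The images put the lever at about 0.74 (0.6 needed), with a steady pull of about 6 N. The mount is seated and the catch is flipped. Handing in.

```bash
python3 - <<'E'
from bench import order
print(order.close_job())
E
```

```text
the job is handed in; nothing more can be done
None
```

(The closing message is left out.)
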